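# Leak-check the stopper of a glazed bottle

### The arm

A 6-joint arm with a two-finger parallel gripper is mounted at the origin on the work surface. World frame = base frame: x ahead of the robot, y to its left, z up, the work surface at z = 0. Lengths are in mm, angles in rad, forces in N, time in s.
With the tool pointing down it reaches from about 275 to 1000 mm from the base axis. Payload 8.4 kg.
Tool frame: the origin (TCP) lies midway between the tips of the shut fingers; the grasp point (between the pads) lies 19 mm behind it; z points along the fingers, y is the line along which they close (so a half turn about z gives the same grasp; the last joint's range is limited). The gripper opens to 85 mm and grips with 20 to 120 N. Pads are 22 mm wide; open, the fingers measure 114 mm over their backs; the gripper's body (76 mm by 85 mm) begins 54 mm behind the grasp point. The pads swing forward as they close: fully open they stand 13 mm farther back than shut.
Start: joints at [1.219, 0.353, 1.633, -0, 1.155, -0.002], TCP at [214.192, 587.154, 231.281] pointing down, gripper open.
Joint ranges: [-2.63, 2.63], [-0.92, 2.1], [0.06, 2.66], [-1.3, 4.44], [0, 2.69], [-3.02, 3.02]. Speed limits (rad/s): [2.22, 2.22, 2.79, 3.14, 3.14, 3.14].

### API

Orientations are given as [roll, pitch, yaw] about the fixed x, y, z axes, in that order (R = Rz(yaw) Ry(pitch) Rx(roll)).
In Python, from rig import r, cams gives the robot as it stands. The module is installed in compiled form; this text tells all that it offers.
- The arm moves only by the tool send_rows, never from a script. Its argument "targets" is one flat list of numbers, 7 for each row, row after row: the shift along the tool's x, y, z in m, then the turn, a rotation vector about the tool's x, y, z in rad, then the opening, from -1 (shut) to 1 (fully open). In form: [tx, ty, tz, wx, wy, wz, fingers, tx, ty, tz, wx, wy, wz, fingers, ...]. A call has 1 to 12 rows; each row is the pose to reach, as a shift and turn from the pose commanded when the call began, along the tool's axes at that moment; what a row does not reach only later rows make up. A row lasts 1/12 s, in which the tool goes at most 41.7 mm and 7.16 degrees, less where a joint would pass 70% of its speed; a pose out of reach is approached as far as the arm can. A call with a gripper value outside its range is refused whole. The fingers move at their own pace and stop on an object; "grip_force" is the grip in N (left out, the last holds). Time passes only in rows, so rows that repeat a pose let the fingers close. It gives the time, the measured TCP pose, the force, the opening and the grip force at its end, in the units of the state.
- r.sense(): the state, without advancing time (a new reading comes with each control period).
- cams.grab_frame(name): name is "scene" or "top" or "wrist"; returns a dict with "color" (480x640x3 uint8, blue, green, red), "fx", "fy", "cx", "cy" (pixels), "xyz" and "attitude" of the camera in the world. Camera axes: x right, y down, z forward; pixel columns grow to the right and rows downward; lengths in mm; the calibration is good to about 2 mm. The wrist camera is an equidistant fisheye: a pixel r from the principal point sees the ray r / f radians off the axis. A picture is of the moment at which its call begins. There is no depth.
- r.sign_off(): hands the job in; it is judged then, once.
The state is a dict: "clock": time; "qpos": joint angles; "qvel": joint speeds; "joint_efforts": joint torques, N m; "eef_pos": TCP position; "tcp_rot": TCP orientation; "contact_force": force on the tool from outside, world axes, zero at the start; "wrist_torque": the same for the moment, N m; "opening": opening from 0.0 (shut) to 1.0 (fully open); "grasp_force": force on a finger pad.
Only numpy, scipy, OpenCV 4.12 (cv2) and the standard library are available. Lean on these libraries where they do the work, as an engineer would, in place of code of your own. Each camera call takes 0.05 s, during which the arm holds its last target. There are 200 camera calls.

### The job

The squat ash-glazed bottle with the broad cork stopper is lying in the grooved wooden rest. Check its stopper: stand the bottle upside down on its stopper on the square plaster tile, let go and leave it standing there on its own for at least one second, then turn it the right way up and stand it upright on the narrow raised plank beside the cup, its whole foot on the plank. Never drop the bottle or let it topple, and do not disturb the other things.

Things in the scene. Friction and masses are not known exactly. Their poses are not given: they have to be found in the camera images.
- bottle: Squat ash-glazed bottle with a broad flat cork, 0.3 kg, 104 mm tall. Body 54 mm in diameter from 0 to 76 mm, neck 34 mm in diameter up to 89 mm, cork 44 mm in diameter from 89 to 104 mm (it does not come off). Origin: centre of the flat foot; its z axis runs from foot to stopper. It starts on its side in the rest, stopper towards the robot.
- stopper_top (a point): Centre of the stopper's flat top face, 104 mm from the foot along the bottle's z axis.
- rest: Fixed wooden block, 110 mm long (its x), 44 mm wide (its y), 34 mm high, with a shallow V groove along its x axis (sides sloping 30 degrees, valley 22 mm above the table). It is narrower than the bottle, so fingers pass beside it. Origin: centre of its underside.
- rest_axis (a point): Where the bottle's axis runs when it lies in the groove: middle of the rest, 53 mm above the table; its x axis is along the groove.
- tile: Fixed square plaster tile, 120 x 120 x 10 mm, flat on the table. Origin: centre of its underside. The rest and the tile may swap sides.
- tile_top (a point): Centre of the tile's upper face, 10 mm above the table.
- plank: Fixed narrow plank on two bricks, 84 mm wide (its x), 300 mm long (its y), top 40 mm above the table. Origin: below its centre at table height.
- plank_top (a point): Centre of the plank's upper face; x across the plank, y along it. The cup stands near the -y end; from the middle to the +y end it is free.
- cup: Small ash-glazed cup, 52 mm in diameter, 45 mm high, standing on the plank near its -y end. Origin: centre of its underside. Not to be disturbed.
- tall_bottle: Tall slim-necked ash-glazed bottle without a stopper, 68 mm in diameter, 148 mm high, standing on the table. Origin: centre of its underside. Not to be disturbed.
- vial: Slender glass test vial with a cork, 24 mm in diameter, 84 mm high, standing on the table. Origin: centre of its underside. Not to be disturbed.
- sprig_mould: Red clay sprig mould, a flat block 75 x 55 x 18 mm with a flower hollow on top, on the table between rest and tile. Origin: centre of its underside. Not to be disturbed.
- banding_tool: Steel banding tool, 155 mm long, lying at the left side of the table. Origin: near its middle, on the table. Not to be disturbed.
- clay_stamp: Wooden clay stamp, 30 x 30 x 50 mm, standing at the right side of the table. Origin: centre of its underside. Not to be disturbed.
- brush: Glaze brush, 170 mm long, lying at the right side of the table. Not to be disturbed.
There are look-alikes about, which are no part of the job. Leave any pink or red look-alike of the bottle alone.

How it is judged:
By the outcome, as a careful person would: the job done as asked, in the order asked, and still so for the second after the job is handed in, with the robot touching nothing.
It also fails if it takes over 72 s, if anything falls off the work surface, if the arm or the gripper's body presses on something with over 40 N, if the wrist force passes 120 N, or if a joint passes its speed limit or range.

## Working session

There is one attempt and no reset: what is moved stays moved. The work goes in short steps, Python scripts to look and compute and a tool call to move; the robot and the scene stay as the last step left them, time stands still between calls to the robot, and variables do not carry over. Pictures are saved under pics/ and viewed, at most 10 in all, crops included, and the job is handed in when it is done.

Besides the shell and the picture viewer there is one more tool, called after ">>>" by a JSON object that holds its "name" and its "arguments". send_rows: Moves the arm, as the interface text tells. Its arguments: {"type":"object","properties":{"targets":{"type":"array"},"grip_force":{"type":"number"}},"required":["targets"]}

```bash
mkdir -p pics; ls; cat > h.py <<'E'
import numpy as np, cv2
from scipy.spatial.transform import Rotation as R
from rig import r, cams
def rot(a):
    a=np.array(a,float)
    return a if a.shape==(3,3) else R.from_euler('xyz',a).as_matrix()
def ray(f,u,v):
    d=np.array([(u-f['cx'])/f['fx'],(v-f['cy'])/f['fy'],1.])
    return np.array(f['xyz'],float),rot(f['attitude'])@d
def hit(f,u,v,z):
    o,d=ray(f,u,v); return o+d*(z-o[2])/d[2]
def proj(f,p):
    c=rot(f['attitude']).T@(np.array(p,float)-f['xyz']); return c[0]/c[2]*f['fx']+f['cx'],c[1]/c[2]*f['fy']+f['cy']
E
python3 - <<'E'
from h import *
for n in("scene","top"):
    f=cams.grab_frame(n); cv2.imwrite(f"pics/{n}0.png",f["color"]); print(n,{k:f[k] for k in f if k!="color"})
print(r.sense())
E
```

```text
pics
scene {'fx': 491.6263296132947, 'fy': 491.6263296132947, 'cx': 317.33359428710025, 'cy': 238.45963309994576, 'xyz': array([ 942.63975115, -709.03685531,  958.71935872]), 'attitude': array([-2.41108584, -0.01183656,  0.528776  ])}
top {'fx': 522.6263004572744, 'fy': 522.6263004572744, 'cx': 322.9906111561514, 'cy': 241.76493833325986, 'xyz': array([ 441.56814784,    4.3010223 , 1322.47519721]), 'attitude': array([-3.07109224, -0.01283397, -1.5814515 ])}
{'clock': 0.1, 'qpos': array([ 1.21859117e+00,  3.53604214e-01,  1.63408456e+00, -6.80444747e-06,
        1.15518844e+00, -2.41212171e-03]), 'qvel': array([-2.01262173e-03, -1.70698794e-04, -3.37154568e-03, -3.40483154e-05,
        1.26629229e-03, -4.27356228e-04]), 'joint_efforts': array([-1.23691614e-03, -6.06351542e+01, -3.42816174e+01, -6.67077597e-05,
        4.01351586e-03, -1.49540062e-05]), 'eef_pos': array([214.04698764, 586.73608014, 230.61032349]), 'tcp_rot': array([-3.14030808e+00,  3.12312689e-06,  2.79180237e+00]), 'contact_force': array([0.1196303 , 0.22027838, 0.88668757]), 'wrist_torque': array([ 0.01548944, -0.0043394 ,  0.02889494]), 'grasp_force': 0.0, 'opening': 0.9993105374227677}
```

View pics/top0.png

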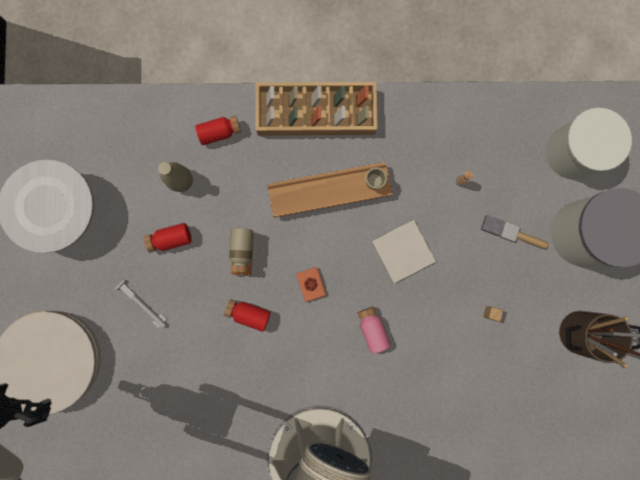

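View pics/scene0.png

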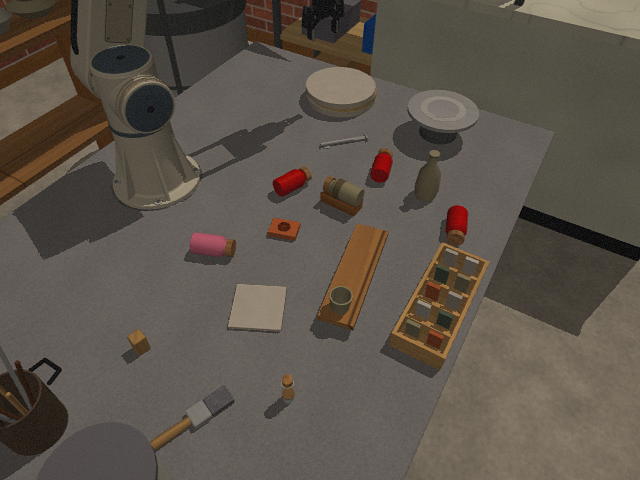

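```bash
python3 - <<'E'
from h import *
f=cams.grab_frame("top");im=f["color"];s=cams.grab_frame("scene");ims=s["color"]
a=cv2.resize(im[215:290,190:290],(640,480),interpolation=cv2.INTER_CUBIC)
cv2.imwrite("pics/crop1.png",np.hstack([cv2.resize(a,(400,300)),cv2.resize(ims[160:235,300:400],(400,300),interpolation=cv2.INTER_CUBIC)]))
hsv=cv2.cvtColor(im,cv2.COLOR_BGR2HSV)
for p in [(404,250),(300,195),(242,238),(241,268),(241,252),(330,225),(375,180)]: print(p,hsv[p[1],p[0]])
def comp(m,p,name,z):
    m=cv2.morphologyEx(m,cv2.MORPH_OPEN,np.ones((3,3),np.uint8))
    n,l=cv2.connectedComponents(m); k=(l==l[p[1],p[0]]).astype(np.uint8)
    c=max(cv2.findContours(k,0,1)[0],key=cv2.contourArea); q=cv2.minAreaRect(c); b=cv2.boxPoints(q)
    w=np.array([hit(f,*x,z) for x in b]); print(name,cv2.contourArea(c),q,'\n',w.round(0)[:,:2].tolist(),'c',w.mean(0).round(1),'len',np.linalg.norm(w[1]-w[0]).round(),np.linalg.norm(w[2]-w[1]).round())
comp(((hsv[...,2]>150)).astype(np.uint8),(404,250),'tile',10)
w=((hsv[...,0]<22)&(hsv[...,1]>90)).astype(np.uint8)
comp(w,(300,195),'plank',40)
comp(w,(241,268),'cork',53)
comp(((hsv[...,0]>15)&(hsv[...,0]<35)&(hsv[...,1]>35)).astype(np.uint8),(242,238),'bottle',53)
E
```

```text
(404, 250) [ 18  34 182]
(300, 195) [ 14 125 157]
(242, 238) [ 21  60 145]
(241, 268) [ 14 124 142]
(241, 252) [ 19  86 101]
(330, 225) [ 15  19 137]
(375, 180) [ 22  61 134]
tile 2157.0 ((403.41351318359375, 250.78106689453125), (47.620574951171875, 47.516597747802734), 62.10273361206055) 
 [[535.0, -135.0], [591.0, -243.0], [483.0, -296.0], [429.0, -189.0]] c [ 509.5 -216.    10. ] len 121.0 120.0
plank 3544.0 ((329.3641662597656, 189.27545166015625), (34.093379974365234, 120.77042388916016), 79.3803482055664) 
 [[678.0, 124.0], [731.0, -171.0], [647.0, -185.0], [594.0, 109.0]] c [662.4 -30.7  40. ] len 300.0 85.0
cork 172.5 ((241.0, 268.0), (12.0, 20.0), 90.0) 
 [[484.0, 210.0], [484.0, 162.0], [455.0, 162.0], [455.0, 210.0]] c [469.3 186.3  53. ] len 48.0 29.0
bottle 744.5 ((240.37757873535156, 246.5810546875), (22.196924209594727, 37.523372650146484), 3.3664605617523193) 
 [[478.0, 217.0], [569.0, 212.0], [565.0, 158.0], [474.0, 164.0]] c [521.4 187.8  53. ] len 91.0 54.0
```

View pics/crop1.png

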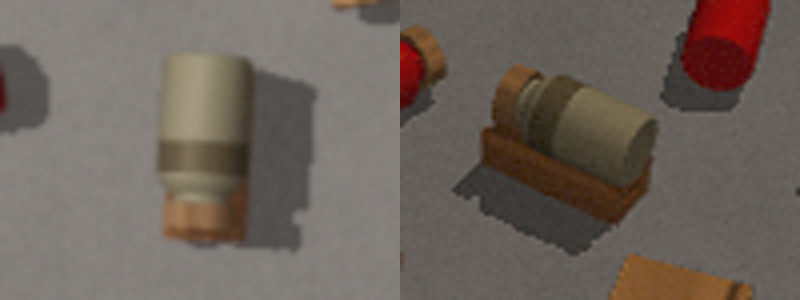

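The bottle meant is the ash-glazed one with the cork at top-view pixel (241,250). The crop shows the cork at the near end, the foot towards +x, lying in the grooved rest. The others don't fit: red at (216,130), (168,237) and (248,315), pink at (374,331), and the tall one without a stopper at (175,177). Next I go above it.

```bash
cat >> h.py <<'E'
def go(p,Rt,base=None):
    "relative row (m, rad) from present pose to world pose p (mm), Rt (3x3 or rpy)"
    s=r.sense(); R0=rot(s['tcp_rot']); p0=s['eef_pos']
    if base is not None: p0,R0=base[0],rot(base[1])
    Rt=rot(Rt); t=R0.T@(np.array(p)-p0)/1000; w=R.from_matrix(R0.T@Rt).as_rotvec()
    print(np.r_[t,w].round(4).tolist(),'rows>=',round(max(np.linalg.norm(t)/.0417,np.degrees(np.linalg.norm(w))/7.16),1))
E
python3 - <<'E'
from h import *
go([524.6,187.6,170],[np.pi,0.0,3.08]); go([524.6,187.6,170],[np.pi+.35,0.0,3.08])
E
```

```text
[-0.4285, -0.2686, 0.0611, -0.0009, -0.0001, -0.2882] rows>= 12.2
[-0.4285, -0.2686, 0.0611, 0.3467, -0.0506, -0.2852] rows>= 12.2
```

>>> {"name": "send_rows", "arguments": {"targets": [-0.428,-0.268,0.06,0.347,-0.05,-0.285,1,-0.428,-0.268,0.06,0.347,-0.05,-0.285,1,-0.428,-0.268,0.06,0.347,-0.05,-0.285,1,-0.428,-0.268,0.06,0.347,-0.05,-0.285,1,-0.428,-0.268,0.06,0.347,-0.05,-0.285,1,-0.428,-0.268,0.06,0.347,-0.05,-0.285,1,-0.428,-0.268,0.06,0.347,-0.05,-0.285,1,-0.428,-0.268,0.06,0.347,-0.05,-0.285,1], "grip_force": 40}}

```text
clock: 0.87
eef_pos: [418.4, 324.4, 191.5]
tcp_rot: [-2.792, -0.001, 3.08]
contact_force: [0.2, 0.8, 0.1]
opening: 1.001
grasp_force: 0.0
```

```bash
cat > log.py <<'E'
from h import *
import json
s=r.sense(); open('log.txt','a').write(json.dumps([list(s['qpos']),list(s['eef_pos']),list(s['tcp_rot'])])+'\n')
print(s['clock'],s['qpos'].round(3),s['eef_pos'].round(1),s['tcp_rot'].round(3),round(s['opening'],3),s['grasp_force'],s['contact_force'].round(1))
E
python3 log.py; python3 -c "
from h import *
go([524.6,187.6,170],[np.pi+.35,0.0,3.08])"
```

```text
0.8667 [ 0.801  0.397  1.714 -0.232  1.308 -0.616] [418.4 324.4 191.5] [-2.792e+00 -1.000e-03  3.080e+00] 1.001 0.0 [0.2 0.8 0.1]
[-0.1144, -0.1148, 0.0647, 0.0004, -0.0004, 0.0004] rows>= 4.2
```

```bash
python3 -c "
from h import *
go([524.6,187.6,160],[np.pi,0.0,3.08])"
```

```text
[-0.1144, -0.1114, 0.0741, -0.3496, -0.0005, 0.0003] rows>= 4.2
```

>>> {"name": "send_rows", "arguments": {"targets": [-0.114,-0.111,0.074,-0.35,0,0,1,-0.114,-0.111,0.074,-0.35,0,0,1,-0.114,-0.111,0.074,-0.35,0,0,1,-0.114,-0.111,0.074,-0.35,0,0,1,-0.114,-0.111,0.074,-0.35,0,0,1,-0.114,-0.111,0.074,-0.35,0,0,1]}}

```text
clock: 1.37
eef_pos: [524.5, 186.6, 160.0]
tcp_rot: [-3.142, -0.001, 3.075]
contact_force: [-0.2, -0.4, -0.1]
opening: 0.997
grasp_force: 0.0
```

```bash
python3 log.py; cat > kin.py <<'E'
import numpy as np
from scipy.spatial.transform import Rotation as R
from scipy.optimize import least_squares
Z=lambda a:R.from_euler('z',a).as_matrix()
Y=lambda a:R.from_euler('y',a).as_matrix()
def fk(q,P,s4):
    d1,a1,L2,e,L3,L6=P
    A=Z(q[0]); B=A@Y(q[1]); C=B@Y(q[2]); W=C@Z(s4*q[3])@Y(q[4])@Z(q[5]+np.pi/2)
    return A@[a1,0,d1]+B@[0,0,L2]+C@[e,0,L3]+W@[0,0,L6],W
E
python3 - <<'E'
from kin import *; import json
D=[json.loads(l) for l in open('log.txt')]
D.append([[1.21859117,.353604214,1.63408456,-6.8e-6,1.15518844,-2.41212e-3],[214.04698764, 586.73608014, 230.61032349],[-3.14030808,3.12e-6,2.79180237]])
for s4 in(1,-1):
    for q,p,a in D: print(s4,np.abs(fk(q,[0]*6,s4)[1]-R.from_euler('xyz',a).as_matrix()).max())
E
python3 - <<'E'
from h import *
f=cams.grab_frame("wrist"); cv2.imwrite("pics/w1.png",f["color"]); print({k:f[k] for k in f if k!="color"})
E
```

```text
1.3667 [ 0.339  0.329  1.846  0.     0.967 -1.165] [524.5 186.6 160. ] [-3.142e+00 -1.000e-03  3.075e+00] 0.997 0.0 [-0.2 -0.4 -0.1]
1 4.996003610813204e-16
1 5.828670879282072e-16
1 2.1165650870413194e-09
-1 0.3224248379600049
-1 0.0004168224626220204
-1 1.2436083265384419e-05
{'fx': 371.64829954431775, 'fy': 371.64829954431775, 'cx': 317.9104234738991, 'cy': 237.5036321197647, 'xyz': array([459.67071269, 191.75243091, 303.14053233]), 'attitude': array([2.87810852e+00, 7.97016575e-04, 1.50357779e+00])}
```

View pics/w1.png

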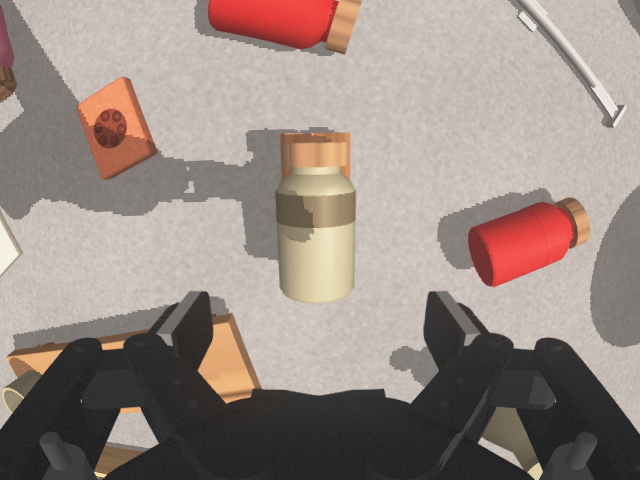

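```bash
cat >> kin.py <<'E'
import json
D=[json.loads(l) for l in open('log.txt')]
D.append([[1.21859117,.353604214,1.63408456,-6.8e-6,1.15518844,-2.41212e-3],[214.04698764, 586.73608014, 230.61032349],[-3.14030808,3.12e-6,2.79180237]])
g=np.array([300,0,400,0,400,200.])
fit=least_squares(lambda P:np.r_[np.concatenate([fk(q,P,1)[0]-p for q,p,a in D]),(P-g)*1e-3],g); P=fit.x
LO=np.array([-2.63,-.92,.06,-1.3,0,-3.02]);HI=np.array([2.63,2.1,2.66,4.44,2.69,3.02])
def ik(p,W,q0):
    f=lambda q:np.r_[(fk(q,P,1)[0]-p)/100,(fk(q,P,1)[1]-W).ravel()]
    s=least_squares(f,np.clip(q0,LO+.01,HI-.01),bounds=(LO,HI)); return s.x,np.abs(s.fun).max()
def tool(psi,bx):   # horizontal tool, azimuth psi (deg); bx=+1/-1: tool x up/down
    a=np.radians(psi); z=np.array([np.cos(a),np.sin(a),0]); x=np.array([0,0,bx]); return np.c_[x,np.cross(z,x),z]
E
python3 - <<'E'
from h import *
from kin import *
print(P.round(1),np.abs(fit.fun).max())
f=cams.grab_frame("wrist")
def wr(u,v,z):
    x,y=u-f['cx'],v-f['cy'];rr=np.hypot(x,y);t=rr/f['fx'];d=rot(f['attitude'])@np.array([x/rr*np.sin(t),y/rr*np.sin(t),np.cos(t)]);o=f['xyz'];return (o+d*(z-o[2])/d[2]).round(1)
for u,v in [(276,205),(355.5,205),(278.5,265),(355.5,265)]: print(u,v,wr(u,v,53))
print('footbot',wr(317,300,27),'cork',wr(316,138,75))
for u,v in [(105,80),(80,103),(128,77),(156,152),(105,180)]: print('mould',wr(u,v,18)) if u!=105 or v!=80 else 0
for nm,tgt in(('tile',[509.5,-216,76]),('plank',[651,33,80])):
  for psi in(-120,-90,-70,-50,-25,0,10,30,60,90):
    for bx in(1,-1):
      W=tool(psi,bx)
      best=set()
      for q4 in(-1,.5,1.5,2.5,3.5):
        for q6 in(-2,0,2):
          q,e=ik(np.array(tgt)+W[:,2]*25,W,[np.arctan2(tgt[1],tgt[0]),.6,1.5,q4,1,q6])
          if e<1e-4: best.add(tuple(q.round(2)))
      print(nm,psi,bx,best)
E
```

```text
[318.9  10.9 538.6  62.3 495.2 336.1] 1.4276103290891626
276 205 [501.1 161.7  53. ]
355.5 205 [504.7 216.1  53. ]
278.5 265 [544.5 159.4  53. ]
355.5 265 [548.1 214.4  53. ]
footbot [585.6 184.2  27. ] cork [457.6 192.2  75. ]
mould [400.4 -11.2  18. ]
mould [388.1  40.7  18. ]
mould [455.1  61.8  18. ]
mould [472.1   8.2  18. ]
tile -120 1 {(np.float64(0.08), np.float64(1.14), np.float64(1.54), np.float64(-1.02), np.float64(1.83), np.float64(-1.97))}
tile -120 -1 {(np.float64(0.08), np.float64(1.14), np.float64(1.54), np.float64(-1.02), np.float64(1.83), np.float64(1.18))}
tile -90 1 set()
tile -90 -1 set()
tile -70 1 set()
tile -70 -1 set()
tile -50 1 {(np.float64(0.07), np.float64(1.16), np.float64(2.26), np.float64(4.1), np.float64(1.73), np.float64(-1.35))}
tile -50 -1 {(np.float64(0.07), np.float64(1.16), np.float64(2.26), np.float64(4.1), np.float64(1.73), np.float64(1.79))}
tile -25 1 {(np.float64(-0.36), np.float64(1.25), np.float64(2.36), np.float64(3.23), np.float64(2.04), np.float64(-1.53))}
tile -25 -1 {(np.float64(-0.36), np.float64(1.25), np.float64(2.36), np.float64(
[... 2610 characters left out ...]
t64(1.08), np.float64(2.11), np.float64(2.31), np.float64(1.6), np.float64(-1.61))}
plank 30 -1 {(np.float64(-0.31), np.float64(1.08), np.float64(2.11), np.float64(2.31), np.float64(1.6), np.float64(1.54))}
plank 60 1 {(np.float64(-0.45), np.float64(1.08), np.float64(1.81), np.float64(1.65), np.float64(1.55), np.float64(-1.32))}
plank 60 -1 {(np.float64(-0.45), np.float64(1.08), np.float64(1.81), np.float64(1.65), np.float64(1.55), np.float64(1.82))}
plank 90 1 {(np.float64(-0.4), np.float64(1.16), np.float64(1.44), np.float64(1.22), np.float64(1.78), np.float64(-1.06))}
plank 90 -1 {(np.float64(-0.4), np.float64(1.16), np.float64(1.44), np.float64(1.22), np.float64(1.78), np.float64(2.08))}
```

```bash
cat > plan.py <<'E'
from kin import *
from scipy.spatial.transform import Slerp
def track(q,p0,W0,p1,W1,n=30):
    S=Slerp([0,1],R.from_matrix([W0,W1])); mx=0; out=[]
    for t in np.linspace(0,1,n+1):
        qn,e=ik((1-t)*np.array(p0)+t*np.array(p1),S(t).as_matrix(),q); mx=max(mx,np.abs(qn-q).max()) if t>0 else 0; q=qn; out.append(q)
        if e>1e-3: print('  fail t',round(t,2),q.round(2),round(e,3)); break
    print('  end',q.round(2),'maxstep',round(mx,3)); return q
E
python3 - <<'E'
from plan import *
E=lambda a:R.from_euler('xyz',a).as_matrix()
for nm,yaw,bx,q6 in(('A',3.08,-1,-1.16),('B',-.06,1,1.98)):
    q0=np.array([.34,.33,1.85,0,.97,q6]); W0=E([np.pi,0,yaw])
    for p1 in([430,-150,330],[480,-200,300]):
      for psi in(30,15,45):
        W1=tool(psi,bx); print(nm,p1,psi)
        q=track(q0,[522,187,230],W0,np.array(p1)+25*W1[:,2],W1)
E
```

```text
A [430, -150, 330] 30
  fail t 0.57 [-0.33 -0.23  2.41  1.17  0.55 -3.02] 0.032
  end [-0.33 -0.23  2.41  1.17  0.55 -3.02] maxstep 0.239
A [430, -150, 330] 15
  fail t 0.6 [-0.24 -0.29  2.47  1.28  0.33 -3.02] 0.034
  end [-0.24 -0.29  2.47  1.28  0.33 -3.02] maxstep 0.361
A [430, -150, 330] 45
  fail t 0.53 [-0.38 -0.16  2.35  1.09  0.72 -3.02] 0.027
  end [-0.38 -0.16  2.35  1.09  0.72 -3.02] maxstep 0.199
A [480, -200, 300] 30
  fail t 0.53 [-0.33 -0.12  2.35  1.16  0.52 -3.02] 0.026
  end [-0.33 -0.12  2.35  1.16  0.52 -3.02] maxstep 0.248
A [480, -200, 300] 15
  fail t 0.57 [-0.26 -0.16  2.4   1.26  0.33 -3.02] 0.036
  end [-0.26 -0.16  2.4   1.26  0.33 -3.02] maxstep 0.361
A [480, -200, 300] 45
  fail t 0.5 [-0.37 -0.07  2.3   1.08  0.68 -3.02] 0.014
  end [-0.37 -0.07  2.3   1.08  0.68 -3.02] maxstep 0.204
B [430, -150, 330] 30
  end [-1.09  0.4   2.36  1.53  1.59 -1.2 ] maxstep 0.239
B [430, -150, 330] 15
  end [-1.06  0.35  2.53  1.81  1.51 -1.32] maxstep 0.361
B [430, -150, 330] 45
  end [-1.05  0.47  2.2   1.33  1.69 -1.11] maxstep 0.199
B [480, -200, 300] 30
  end [-1.04  0.53  2.22  1.58  1.57 -1.19] maxstep 0.248
B [480, -200, 300] 15
  end [-1.    0.49  2.39  1.87  1.49 -1.32] maxstep 0.36
B [480, -200, 300] 45
  end [-1.02  0.59  2.05  1.37  1.68 -1.09] maxstep 0.203
```

>>> {"name": "send_rows", "arguments": {"targets": [0,0,0,0,0,1.45,1,0,0,0,0,0,1.45,1,0,0,0,0,0,1.45,1,0,0,0,0,0,1.45,1,0,0,0,0,0,1.45,1,0,0,0,0,0,1.45,1,0,0,0,0,0,1.45,1,0,0,0,0,0,1.45,1,0,0,0,0,0,1.45,1,0,0,0,0,0,1.45,1,0,0,0,0,0,1.45,1,0,0,0,0,0,1.45,1]}}

```text
clock: 2.47
eef_pos: [522.2, 191.9, 160.5]
tcp_rot: [-3.141, -0.001, 1.626]
contact_force: [0.8, 0.2, -0.2]
opening: 1.001
grasp_force: 0.0
```

```bash
python3 log.py; python3 -c "
from h import *
go([524,188,110],[np.pi,0.0,-.053])"
```

```text
2.4667 [3.490e-01 3.270e-01 1.847e+00 1.000e-03 9.680e-01 2.930e-01] [522.2 191.9 160.5] [-3.141e+00 -1.000e-03  1.626e+00] 1.001 0.0 [ 0.8  0.2 -0.2]
[-0.004, 0.0016, 0.0505, -0.0011, -0.0001, 1.679] rows>= 13.4
```

>>> {"name": "send_rows", "arguments": {"targets": [-0.004,0.002,0,0,0,1.679,1,-0.004,0.002,0,0,0,1.679,1,-0.004,0.002,0,0,0,1.679,1,-0.004,0.002,0,0,0,1.679,1,-0.004,0.002,0,0,0,1.679,1,-0.004,0.002,0,0,0,1.679,1,-0.004,0.002,0,0,0,1.679,1,-0.004,0.002,0,0,0,1.679,1,-0.004,0.002,0,0,0,1.679,1,-0.004,0.002,0,0,0,1.679,1,-0.004,0.002,0,0,0,1.679,1,-0.004,0.002,0,0,0,1.679,1]}}

```text
clock: 3.47
eef_pos: [524.5, 188.1, 160.6]
tcp_rot: [-3.141, 0.0, 0.127]
contact_force: [-0.3, 0.3, 0.3]
opening: 0.999
grasp_force: 0.0
```

```bash
python3 log.py; python3 -c "
from h import *
go([523,188,110],[np.pi,0.0,-.053])"
```

```text
3.4667 [3.410e-01 3.290e-01 1.845e+00 1.000e-03 9.680e-01 1.784e+00] [524.5 188.1 160.6] [-3.141  0.     0.127] 0.999 0.0 [-0.3  0.3  0.3]
[-0.0015, -0.0001, 0.0506, -0.0008, 0.0005, 0.1797] rows>= 1.4
```

>>> {"name": "send_rows", "arguments": {"targets": [-0.0015,0,0.05,0,0,0.18,1,-0.0015,0,0.05,0,0,0.18,1,-0.0015,0,0.05,0,0,0.18,1,-0.0015,0,0.05,0,0,0.18,1]}}

```text
clock: 3.8
eef_pos: [523.1, 187.2, 110.3]
tcp_rot: [-3.141, 0.001, -0.046]
contact_force: [0.3, 0.5, 0.4]
opening: 1.002
grasp_force: 0.0
```

```bash
python3 log.py; python3 -c "
from h import *
go([523,188,28],[np.pi,0.0,-.053])
f=cams.grab_frame('wrist'); cv2.imwrite('pics/w2.png',f['color'])"
```

```text
3.8 [3.400e-01 3.940e-01 1.884e+00 1.000e-03 8.650e-01 1.956e+00] [523.1 187.2 110.3] [-3.141e+00  1.000e-03 -4.600e-02] 1.002 0.0 [0.3 0.5 0.4]
[-0.0001, -0.0008, 0.0823, -0.0003, 0.0014, 0.0074] rows>= 2.0
```

View pics/w2.png

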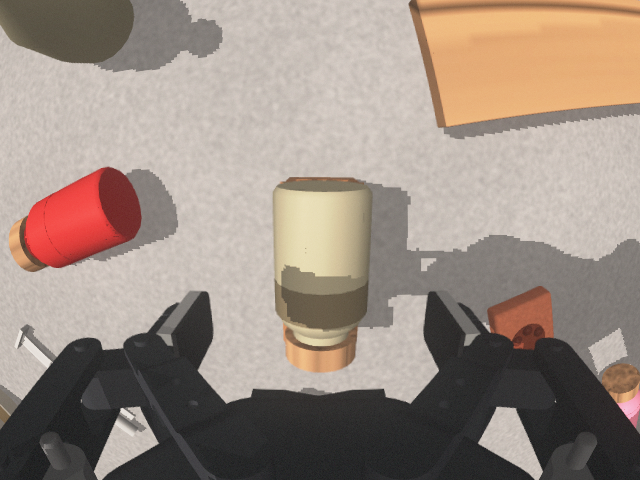

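>>> {"name": "send_rows", "arguments": {"targets": [0,0,0.04,0,0,0.004,1,0,0,0.07,0,0,0.004,1,0,0,0.082,0,0,0.004,1,0,0,0.082,0,0,0.004,1,0,0,0.082,0,0,0.004,-1,0,0,0.082,0,0,0.004,-1,0,0,0.082,0,0,0.004,-1,0,0,0.082,0,0,0.004,-1,0,0,0.082,0,0,0.004,-1,0,0,0.082,0,0,0.004,-1,0,0,0.082,0,0,0.004,-1,0,0,0.082,0,0,0.004,-1], "grip_force": 40}}

```text
clock: 4.85
eef_pos: [525.4, 185.3, 30.7]
tcp_rot: [-3.141, -0.003, -0.054]
contact_force: [-1.4, -5.3, 8.4]
opening: 0.625
grasp_force: 40.8
```

```bash
python3 log.py; python3 -c "
from kin import *; print(P.round(1),np.abs(fit.fun).max())"
```

```text
4.85 [ 0.336  0.517  1.921 -0.     0.702  1.961] [525.4 185.3  30.7] [-3.141e+00 -3.000e-03 -5.400e-02] 0.625 40.75203359127045 [-1.4 -5.3  8.4]
[291.9   0.6 564.8  56.8 493.7 339.2] 1.459712799877991
```

>>> {"name": "send_rows", "arguments": {"targets": [0,0,-0.015,0,0,0,-1,0,0,-0.03,0,0,0,-1,0,0,-0.06,0,0,0,-1,0,0,-0.1,0,0,0,-1,0,0,-0.14,0,0,0,-1,0,0,-0.18,0,0,0,-1,0,0,-0.22,0,0,0,-1,0,0,-0.22,0,0,0,-1], "grip_force": 50}}

```text
clock: 5.52
eef_pos: [528.0, 186.7, 258.1]
tcp_rot: [-3.136, -0.013, -0.054]
contact_force: [1.4, 0.2, -2.3]
opening: 0.617
grasp_force: 54.2
```

```bash
python3 log.py; python3 - <<'E'
from h import *
from plan import *
s=r.sense(); W0=rot(s['tcp_rot']); W1=tool(30,1); p1=np.array([455,-190,290])+22*W1[:,2]
q=track(s['qpos'],s['eef_pos'],W0,p1,W1)
q=track(q,p1,W1,np.array([509,-216,120])+22*W1[:,2],W1)
go(p1,W1)
E
```

```text
5.5167 [3.370e-01 2.190e-01 1.755e+00 1.000e-03 1.154e+00 1.962e+00] [528.  186.7 258.1] [-3.136 -0.013 -0.054] 0.617 54.24221456050873 [ 1.4  0.2 -2.3]
  end [-1.09  0.54  2.28  1.53  1.59 -1.25] maxstep 0.248
  end [-1.01  0.96  2.11  1.61  1.57 -1.5 ] maxstep 0.015
[-0.0336, 0.3679, -0.0345, 0.4501, 1.509, -0.4535] rows>= 13.1
```

>>> {"name": "send_rows", "arguments": {"targets": [-0.034,0.368,-0.034,0.45,1.509,-0.453,-1,-0.034,0.368,-0.034,0.45,1.509,-0.453,-1,-0.034,0.368,-0.034,0.45,1.509,-0.453,-1,-0.034,0.368,-0.034,0.45,1.509,-0.453,-1,-0.034,0.368,-0.034,0.45,1.509,-0.453,-1,-0.034,0.368,-0.034,0.45,1.509,-0.453,-1,-0.034,0.368,-0.034,0.45,1.509,-0.453,-1,-0.034,0.368,-0.034,0.45,1.509,-0.453,-1,-0.034,0.368,-0.034,0.45,1.509,-0.453,-1,-0.034,0.368,-0.034,0.45,1.509,-0.453,-1,-0.034,0.368,-0.034,0.45,1.509,-0.453,-1,-0.034,0.368,-0.034,0.45,1.509,-0.453,-1]}}

```text
clock: 6.52
eef_pos: [476.8, -99.4, 268.3]
tcp_rot: [-2.902, -0.795, 0.124]
contact_force: [0.3, 0.9, -4.4]
opening: 0.618
grasp_force: 54.5
```

```bash
python3 log.py; python3 - <<'E'
from h import *
from kin import tool
W1=tool(30,1); p1=np.array([455,-190,290])+22*W1[:,2]
go(p1,W1)
E
```

```text
6.5167 [-0.7   -0.028  2.291  1.108  0.847 -0.12 ] [476.8 -99.4 268.3] [-2.902 -0.795  0.124] 0.618 54.487064480781555 [ 0.3  0.9 -4.4]
[0.0067, 0.0706, -0.0421, 0.1514, 0.7374, -0.244] rows>= 6.3
```

>>> {"name": "send_rows", "arguments": {"targets": [0.007,0.07,-0.042,0.151,0.737,-0.244,-1,0.007,0.07,-0.042,0.151,0.737,-0.244,-1,0.007,0.07,-0.042,0.151,0.737,-0.244,-1,0.007,0.07,-0.042,0.151,0.737,-0.244,-1,0.007,0.07,-0.042,0.151,0.737,-0.244,-1,0.007,0.07,-0.042,0.151,0.737,-0.244,-1,0.007,0.07,-0.042,0.151,0.737,-0.244,-1,0.007,0.07,-0.042,0.151,0.737,-0.244,-1,0.007,0.07,-0.042,0.151,0.737,-0.244,-1,0.007,0.07,-0.042,0.151,0.737,-0.244,-1,0.007,0.07,-0.042,0.151,0.737,-0.244,-1]}}

```text
clock: 7.43
eef_pos: [474.7, -177.5, 290.1]
tcp_rot: [-2.92, -1.564, 0.301]
contact_force: [-0.1, 0.7, -3.2]
opening: 0.618
grasp_force: 54.7
```

```bash
python3 log.py; python3 - <<'E'
from h import *
from kin import *
print(P.round(1),np.abs(fit.fun).max())
W1=tool(30,1); go(np.array([509.5,-216,150])+22*W1[:,2],W1)
f=cams.grab_frame('scene'); cv2.imwrite('pics/s2.png',f['color'])
E
```

```text
7.4333 [-1.103  0.543  2.283  1.517  1.581 -1.254] [ 474.7 -177.5  290.1] [-2.92  -1.564  0.301] 0.618 54.71928298473358 [-0.1  0.7 -3.2]
[294.3  -1.3 568.8  57.8 495.2 343.8] 1.4429440333889545
[-0.1398, 0.0509, 0.0339, 0.0011, 0.0069, -0.0016] rows>= 3.7
```

View pics/s2.png

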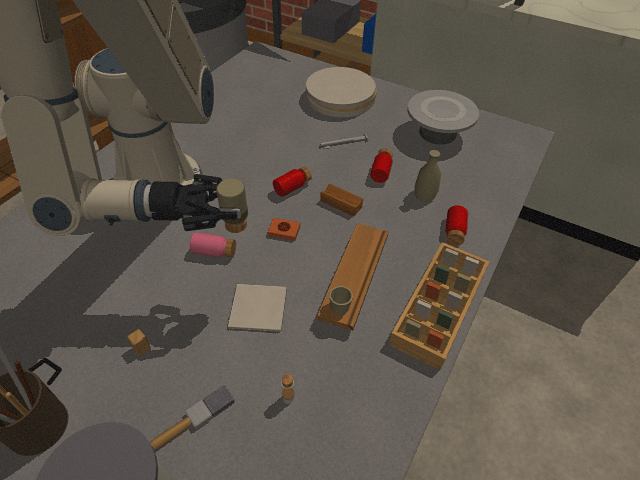

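>>> {"name": "send_rows", "arguments": {"targets": [-0.035,0.013,0.008,0,0,0,-1,-0.07,0.026,0.017,0,0,0,-1,-0.105,0.039,0.026,0,0.007,0,-1,-0.14,0.051,0.034,0,0.007,0,-1,-0.14,0.051,0.034,0,0.007,0,-1,-0.14,0.051,0.034,0,0.007,0,-1]}}

```text
clock: 7.98
eef_pos: [528.8, -204.2, 148.4]
tcp_rot: [-1.173, -1.564, -1.445]
contact_force: [1.2, -0.0, -2.2]
opening: 0.614
grasp_force: 54.7
```

```bash
python3 log.py; python3 - <<'E'
from h import *
from kin import *
s=r.sense(); W=rot(s['tcp_rot']); A=s['eef_pos']-22*W[:,2]; print('grasp pt',A.round(1))
f=cams.grab_frame('scene'); im=f['color']
u,v=proj(f,A); u0,v0=int(u)-50,int(v)-50
c=cv2.resize(im[v0:v0+100,u0:u0+100],(600,600),interpolation=cv2.INTER_CUBIC)
for k in(-66,0,38): 
    a=proj(f,A+[0,0,k]); cv2.circle(c,(int((a[0]-u0+.5)*6),int((a[1]-v0+.5)*6)),3,(0,0,255),-1)
t=cams.grab_frame('top'); a=proj(t,A+[0,0,38]); print(u0,v0,'top foot pred',a)
h=cv2.resize(t['color'][int(a[1])-25:int(a[1])+25,int(a[0])-16:int(a[0])+17],(198,300),interpolation=cv2.INTER_CUBIC)
cv2.circle(h,(int((a[0]%1+16.5)*6),int((a[1]%1+25.5)*6)),2,(0,0,255),-1)
o=np.zeros((600,800,3),np.uint8); o[:,:600]=c; o[:300,600:798]=h; cv2.imwrite('pics/c3.png',o)
E
```

```text
7.9833 [-1.021  0.904  2.13   1.597  1.57  -1.457] [ 528.8 -204.2  148.4] [-1.173 -1.564 -1.445] 0.614 54.681798219680786 [ 1.2 -0.  -2.2]
grasp pt [ 509.7 -215.2  148.4]
203 216 top foot pred (np.float64(416.5074697672466), np.float64(246.31505401807348))
```

View pics/c3.png

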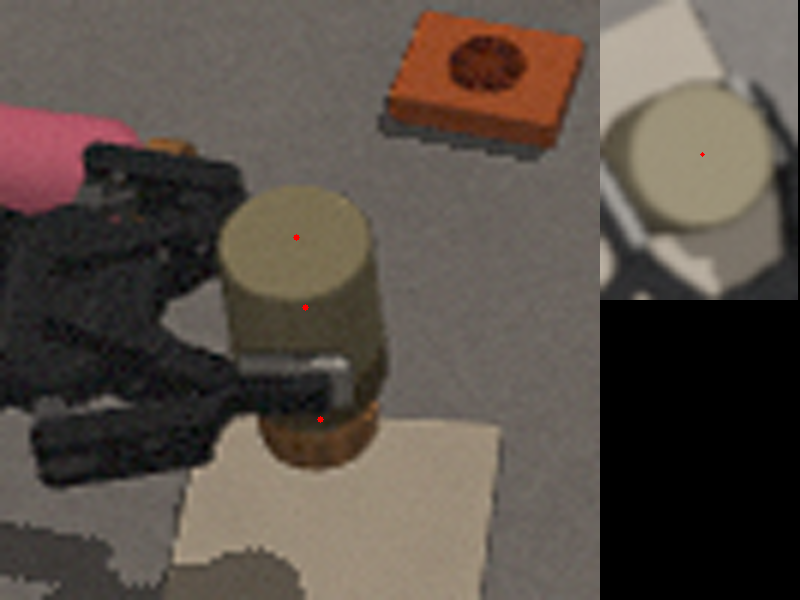

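>>> {"name": "send_rows", "arguments": {"targets": [-0.02,0,0,0,0.006,0,-1,-0.04,0,0,0,0.006,0,-1,-0.055,0,0,0,0.006,0,-1,-0.062,0,0,0,0.006,0,-1,-0.066,0,0,0,0.006,0,-1,-0.066,0,0,0,0.006,0,-1,-0.066,0,0,0,0.006,0,-1]}}

```text
clock: 8.67
eef_pos: [528.6, -204.8, 84.0]
tcp_rot: [-0.32, -1.561, -2.3]
contact_force: [-0.4, 0.5, -4.0]
opening: 0.615
grasp_force: 54.7
```

```bash
python3 log.py
```

```text
8.6667 [-1.022  1.052  2.077  1.598  1.58  -1.555] [ 528.6 -204.8   84. ] [-0.32  -1.561 -2.3  ] 0.615 54.70647990703583 [-0.4  0.5 -4. ]
```

```bash
python3 - <<'E'
from h import *
from kin import tool
s=r.sense();print(rot(s['tcp_rot']).round(4)); go(s['eef_pos']-[0,0,4],tool(30,1))
E
```

```text
[[-0.0065  0.4983  0.867 ]
 [-0.0073 -0.867   0.4983]
 [ 1.     -0.0031  0.0093]]
[-0.004, 0.0, -0.0, 0.0019, -0.0093, -0.0031] rows>= 0.1
```

>>> {"name": "send_rows", "arguments": {"targets": [-0.003,0,0,0.002,-0.009,-0.003,-1,-0.004,0,0,0.002,-0.009,-0.003,-1,-0.005,0,0,0.002,-0.009,-0.003,-1,-0.006,0,0,0.002,-0.009,-0.003,-1,-0.006,0,0,0.002,-0.009,-0.003,-1]}}

```text
clock: 9.08
eef_pos: [528.6, -204.3, 76.3]
tcp_rot: [-1.765, -1.569, -0.853]
contact_force: [-0.7, 0.8, -2.9]
opening: 0.62
grasp_force: 54.7
```

```bash
python3 log.py
```

```text
9.0833 [-1.021  1.061  2.072  1.596  1.57  -1.561] [ 528.6 -204.3   76.3] [-1.765 -1.569 -0.853] 0.62 54.70797300338745 [-0.7  0.8 -2.9]
```

>>> {"name": "send_rows", "arguments": {"targets": [-0.001,0,0,0,0,0,-1,-0.002,0,0,0,0,0,-1,-0.002,0,0,0,0,0,-1]}}

```text
clock: 9.33
eef_pos: [528.5, -204.3, 75.2]
tcp_rot: [-0.676, -1.568, -1.942]
contact_force: [-1.9, -0.5, 3.9]
opening: 0.619
grasp_force: 54.9
```

>>> {"name": "send_rows", "arguments": {"targets": [0,0,0,0,0,0,0.27,0,0,0,0,0,0,0.32,0,0,0,0,0,0,0.4,0,0,0,0,0,0,0.6,0,0,0,0,0,0,0.8,0,0,0,0,0,0,0.9,0,0,0,0,0,0,0.9,0,0,0,0,0,0,0.9]}}

```text
clock: 10.0
eef_pos: [528.5, -204.3, 74.3]
tcp_rot: [-1.783, -1.569, -0.835]
contact_force: [0.2, -0.4, 0.2]
opening: 0.95
grasp_force: 0.0
```

```bash
python3 log.py; python3 - <<'E'
from h import *
f=cams.grab_frame('scene'); im=f['color']
a=cv2.resize(im[220:340,190:310],(400,400),interpolation=cv2.INTER_CUBIC)
f=cams.grab_frame('wrist'); im=f['color']; b=cv2.resize(im,(400,300))
o=np.zeros((400,800,3),np.uint8); o[:,:400]=a; o[:300,400:]=b; cv2.imwrite('pics/c4.png',o)
E
```

```text
10.0 [-1.021  1.065  2.07   1.596  1.57  -1.563] [ 528.5 -204.3   74.3] [-1.783 -1.569 -0.835] 0.95 0.0 [ 0.2 -0.4  0.2]
```

View pics/c4.png

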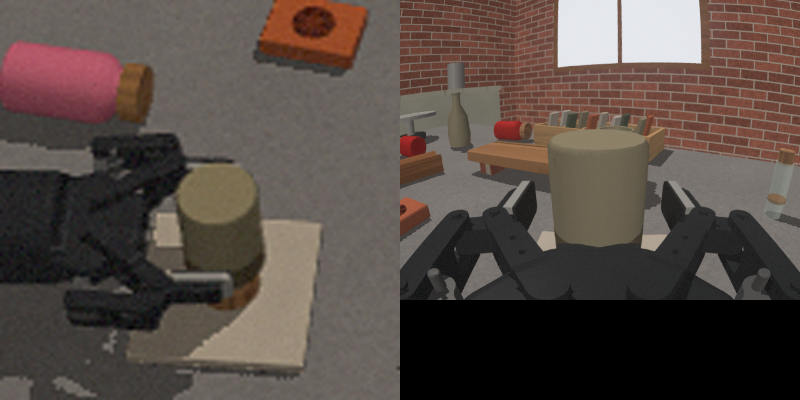

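>>> {"name": "send_rows", "arguments": {"targets": [0,0,0,0,0,0,0.9,0,0,0,0,0,0,0.9,0,0,0,0,0,0,0.9,0,0,0,0,0,0,0.9,0,0,0,0,0,0,0.9,0,0,0,0,0,0,0.9,0,0,0,0,0,0,0.9,0,0,0,0,0,0,0.9,0,0,0,0,0,0,0.9,0,0,0,0,0,0,0.9,0,0,0,0,0,0,0.9,0,0,0,0,0,0,0.9]}}

```text
clock: 11.1
eef_pos: [528.6, -204.3, 74.3]
tcp_rot: [-1.774, -1.569, -0.843]
contact_force: [-0.4, -0.3, 0.5]
opening: 0.948
grasp_force: 0.0
```

>>> {"name": "send_rows", "arguments": {"targets": [0,0,0,0,0,0,0.9,0,0,0,0,0,0,0.9,0,0,0,0,0,0,0.9,0,0,0,0,0,0,0.9,0,0,0,0,0,0,0.9,0,0,0,0,0,0,0.9,0,0,0,0,0,0,0.9,0,0,0,0,0,0,0.9,0,0,0,0,0,0,0.9,0,0,0,0,0,0,0.9,0,0,0,0,0,0,0.9,0,0,0,0,0,0,0.9]}}

```text
clock: 12.1
eef_pos: [528.6, -204.3, 74.3]
tcp_rot: [-1.77, -1.569, -0.847]
contact_force: [0.5, -0.4, -0.4]
opening: 0.952
grasp_force: 0.0
```

```bash
python3 log.py; python3 - <<'E'
from h import *
from plan import *
s=r.sense(); W0=rot(s['tcp_rot']);q0=s['qpos'];p0=s['eef_pos']
T=tool(30,1); pl=np.array([524,-180,280]); 
# lift, roll 180 about tool z, then to plank psi 10
q1=track(q0,p0,W0,pl+22*T[:,2],T)
for sg in(1,-1):
    Tm=T@R.from_euler('z',sg*np.pi/2).as_matrix(); Tu=tool(30,-1)
    q=track(q1,pl+22*T[:,2],T,pl+22*T[:,2],Tm); q=track(q,pl+22*T[:,2],Tm,pl+22*T[:,2],Tu)
    T1=tool(10,-1); a=np.array([651,33,170]); q=track(q,pl+22*T[:,2],Tu,a+22*T1[:,2],T1); q=track(q,a+22*T1[:,2],T1,a-[0,0,90]+22*T1[:,2],T1)
E
```

```text
12.1 [-1.021  1.065  2.07   1.596  1.57  -1.563] [ 528.6 -204.3   74.3] [-1.77  -1.569 -0.847] 0.952 0.0 [ 0.5 -0.4 -0.4]
  end [-0.95  0.59  2.22  1.66  1.54 -1.24] maxstep 0.017
  end [-0.95  0.59  2.22  1.66  1.54  0.33] maxstep 0.052
  end [-0.95  0.59  2.22  1.66  1.54  1.9 ] maxstep 0.052
  end [-0.07  0.88  2.35  2.9   1.66  1.55] maxstep 0.046
  end [-0.07  1.11  2.27  2.89  1.8   1.51] maxstep 0.008
  end [-0.95  0.59  2.22  1.66  1.54 -2.81] maxstep 0.052
  fail t 0.13 [-0.95  0.59  2.22  1.66  1.54 -3.02] 0.002
  end [-0.95  0.59  2.22  1.66  1.54 -3.02] maxstep 0.052
  fail t 0.0 [-0.71  0.08  2.11  1.08  0.87 -3.02] 0.715
  end [-0.71  0.08  2.11  1.08  0.87 -3.02] maxstep 0
  fail t 0.0 [ 0.05  0.27  2.12  1.4   0.01 -3.02] 0.731
  end [ 0.05  0.27  2.12  1.4   0.01 -3.02] maxstep 0
```

>>> {"name": "send_rows", "arguments": {"targets": [0,0,0,0,0,0,-1,0,0,0,0,0,0,-1,0,0,0,0,0,0,-1,0,0,0,0,0,0,-1,0,0,0,0,0,0,-1,0,0,0,0,0,0,-1,0,0,0,0,0,0,-1], "grip_force": 50}}

```text
clock: 12.68
eef_pos: [528.5, -204.3, 74.4]
tcp_rot: [-1.699, -1.569, -0.918]
contact_force: [-1.1, -0.2, 0.1]
opening: 0.62
grasp_force: 52.2
```

>>> {"name": "send_rows", "arguments": {"targets": [0.01,0,0,0,0,0,-1,0.03,0,0,0,0,0,-1,0.06,0,0,0,0,0,-1,0.1,0,0,0,0,0,-1,0.14,0,0,0,0,0,-1,0.18,0,0,0,0,0,-1,0.2,0,0,0,0,0,-1,0.2,0,0,0,0,0,-1]}}

```text
clock: 13.35
eef_pos: [528.8, -204.6, 278.8]
tcp_rot: [1.431, -1.566, 2.234]
contact_force: [0.3, -0.4, -4.1]
opening: 0.615
grasp_force: 52.3
```

>>> {"name": "send_rows", "arguments": {"targets": [0,0,0,0,0,1.45,-1,0,0,0,0,0,1.45,-1,0,0,0,0,0,1.45,-1,0,0,0,0,0,1.45,-1,0,0,0,0,0,1.45,-1,0,0,0,0,0,1.45,-1,0,0,0,0,0,1.45,-1,0,0,0,0,0,1.45,-1,0,0,0,0,0,1.45,-1,0,0,0,0,0,1.45,-1,0,0,0,0,0,1.45,-1,0,0,0,0,0,1.45,-1]}}

```text
clock: 14.35
eef_pos: [528.6, -204.2, 272.8]
tcp_rot: [-1.573, -0.11, -1.047]
contact_force: [0.4, 0.6, -2.7]
opening: 0.619
grasp_force: 52.4
```

```bash
python3 log.py; python3 - <<'E'
from h import *
from kin import tool
s=r.sense(); W=tool(30,-1); go(s['eef_pos'],W)
E
```

```text
14.35 [-1.021  0.615  2.178  1.594  1.56   0.238] [ 528.6 -204.2  272.8] [-1.573 -0.11  -1.047] 0.619 52.35046148300171 [ 0.4  0.6 -2.7]
[0.0, 0.0, 0.0, 0.002, -0.0012, 1.6812] rows>= 13.5
```

>>> {"name": "send_rows", "arguments": {"targets": [0,0,0,0,0,1.681,-1,0,0,0,0,0,1.681,-1,0,0,0,0,0,1.681,-1,0,0,0,0,0,1.681,-1,0,0,0,0,0,1.681,-1,0,0,0,0,0,1.681,-1,0,0,0,0,0,1.681,-1,0,0,0,0,0,1.681,-1,0,0,0,0,0,1.681,-1,0,0,0,0,0,1.681,-1,0,0,0,0,0,1.681,-1,0,0,0,0,0,1.681,-1]}}

```text
clock: 15.35
eef_pos: [528.6, -204.2, 272.8]
tcp_rot: [-1.582, 1.389, -1.057]
contact_force: [0.4, -0.3, -3.8]
opening: 0.622
grasp_force: 52.3
```

```bash
python3 log.py; python3 - <<'E'
from h import *
from kin import tool
W=tool(10,-1); go(np.array([651,33,200])+22*W[:,2],W)
E
```

```text
15.35 [-1.021  0.615  2.178  1.594  1.56   1.737] [ 528.6 -204.2  272.8] [-1.582  1.389 -1.057] 0.622 52.31926381587982 [ 0.4 -0.3 -3.8]
[0.0464, 0.1474, 0.2455, 0.3488, 0.0299, 0.1805] rows>= 7.0
```

>>> {"name": "send_rows", "arguments": {"targets": [0.005,0.018,0.03,0.05,0.004,0.15,-1,0.011,0.037,0.061,0.1,0.008,0.18,-1,0.017,0.055,0.092,0.15,0.012,0.18,-1,0.023,0.074,0.123,0.2,0.016,0.18,-1,0.029,0.092,0.153,0.25,0.02,0.18,-1,0.035,0.111,0.184,0.3,0.025,0.18,-1,0.046,0.147,0.245,0.349,0.03,0.18,-1,0.046,0.147,0.245,0.349,0.03,0.18,-1,0.046,0.147,0.245,0.349,0.03,0.18,-1,0.046,0.147,0.245,0.349,0.03,0.18,-1,0.046,0.147,0.245,0.349,0.03,0.18,-1,0.046,0.147,0.245,0.349,0.03,0.18,-1]}}

```text
clock: 16.35
eef_pos: [672.5, 34.5, 200.4]
tcp_rot: [-1.299, 1.563, -1.126]
contact_force: [-0.4, -0.1, -3.5]
opening: 0.619
grasp_force: 53.9
```

```bash
python3 log.py; python3 - <<'E'
from h import *
from kin import tool
W=tool(10,-1); go(np.array([651,33,130])+22*W[:,2],W)
E
```

```text
16.35 [-0.078  0.793  2.37   2.891  1.593  1.558] [672.5  34.5 200.4] [-1.299  1.563 -1.126] 0.619 53.90587270259857 [-0.4 -0.1 -3.5]
[0.0704, 0.0028, 0.0004, -0.0013, 0.002, 0.0073] rows>= 1.7
```

>>> {"name": "send_rows", "arguments": {"targets": [0.03,0.001,0,-0.001,0.002,0.007,-1,0.055,0.002,0,-0.001,0.002,0.007,-1,0.07,0.003,0,-0.001,0.002,0.007,-1,0.07,0.003,0,-0.001,0.002,0.007,-1,0.07,0.003,0,-0.001,0.002,0.007,-1,0.07,0.003,0,-0.001,0.002,0.007,-1]}}

```text
clock: 16.85
eef_pos: [672.8, 36.2, 132.1]
tcp_rot: [-0.137, 1.568, 0.036]
contact_force: [1.0, -0.1, -3.1]
opening: 0.624
grasp_force: 53.9
```

```bash
python3 log.py; python3 - <<'E'
from h import *
from kin import tool
s=r.sense(); W=rot(s['tcp_rot']); A=s['eef_pos']-22*W[:,2]; print('grasp pt',A.round(1)); W1=tool(10,-1); go(np.array([651,33,85])+22*W1[:,2],W1)
f=cams.grab_frame('scene'); im=f['color']
u,v=proj(f,A); u0,v0=int(u)-50,int(v)-50
c=cv2.resize(im[v0:v0+100,u0:u0+100],(500,500),interpolation=cv2.INTER_CUBIC)
for k in(-39.5,0,64.5):
    a=proj(f,A+[0,0,k]); cv2.circle(c,(int((a[0]-u0+.5)*5),int((a[1]-v0+.5)*5)),3,(0,0,255),-1)
t=cams.grab_frame('top'); a=proj(t,A+[0,0,64.5])
x0,y0=int(a[0])-30,int(a[1])-50
h=cv2.resize(t['color'][y0:y0+100,x0:x0+60],(300,500),interpolation=cv2.INTER_CUBIC)
cv2.circle(h,(int((a[0]-x0+.5)*5),int((a[1]-y0+.5)*5)),2,(0,0,255),-1)
cv2.imwrite('pics/c5.png',np.hstack([c,h]))
E
```

```text
16.85 [-0.072  0.981  2.32   2.894  1.728  1.532] [672.8  36.2 132.1] [-0.137  1.568  0.036] 0.624 53.90949189662933 [ 1.  -0.1 -3.1]
grasp pt [651.1  32.4 132. ]
[0.0471, 0.0007, -0.0002, -0.0018, 0.0025, 0.0003] rows>= 1.1
```

View pics/c5.png

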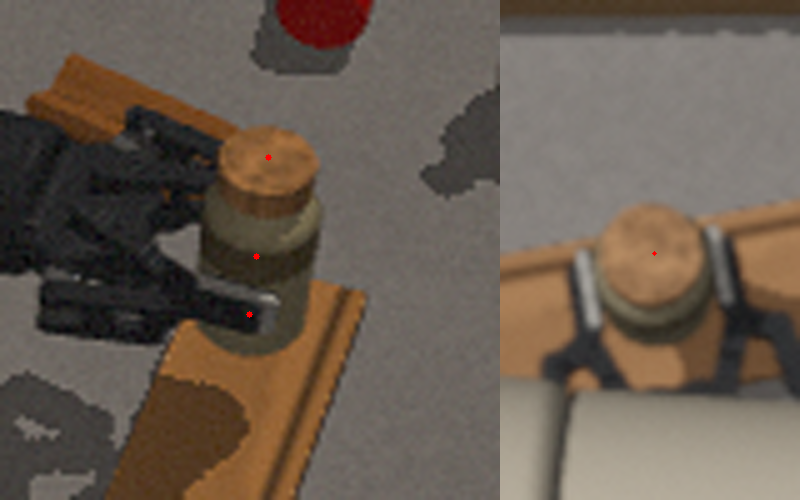

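>>> {"name": "send_rows", "arguments": {"targets": [0.02,0,0,0,0.002,0,-1,0.035,0.001,0,-0.002,0.002,0,-1,0.043,0.001,0,-0.002,0.002,0,-1,0.047,0.001,0,-0.002,0.002,0,-1,0.047,0.001,0,-0.002,0.002,0,-1,0.047,0.001,0,-0.002,0.002,0,-1]}}

```text
clock: 17.45
eef_pos: [672.8, 38.9, 85.0]
tcp_rot: [-0.421, 1.57, -0.244]
contact_force: [-0.5, -0.3, -3.3]
opening: 0.617
grasp_force: 53.9
```

>>> {"name": "send_rows", "arguments": {"targets": [0.001,0,0,0,0,0,-1,0.002,0,0,0,0,0,-1,0.002,0,0,0,0,0,-1]}}

```text
clock: 17.7
eef_pos: [672.9, 38.9, 82.8]
tcp_rot: [-0.538, 1.57, -0.361]
contact_force: [0.2, 0.0, -3.7]
opening: 0.618
grasp_force: 53.9
```

>>> {"name": "send_rows", "arguments": {"targets": [0.001,0,0,0,0,0,-1,0.0015,0,0,0,0,0,-1,0.0015,0,0,0,0,0,-1]}}

```text
clock: 17.95
eef_pos: [672.8, 38.9, 80.8]
tcp_rot: [-0.976, 1.57, -0.798]
contact_force: [-0.4, -0.7, -3.8]
opening: 0.618
grasp_force: 53.9
```

>>> {"name": "send_rows", "arguments": {"targets": [0.0005,0,0,0,0,0,-1,0.001,0,0,0,0,0,-1,0.001,0,0,0,0,0,-1]}}

```text
clock: 18.2
eef_pos: [672.8, 38.9, 79.9]
tcp_rot: [-0.458, 1.57, -0.281]
contact_force: [-0.1, 0.5, -2.5]
opening: 0.615
grasp_force: 54.0
```

>>> {"name": "send_rows", "arguments": {"targets": [0.0005,0,0,0,0,0,-1,0.001,0,0,0,0,0,-1,0.001,0,0,0,0,0,-1]}}

```text
clock: 18.45
eef_pos: [672.9, 38.9, 79.9]
tcp_rot: [-0.12, 1.568, 0.057]
contact_force: [-3.0, -0.8, 4.9]
opening: 0.619
grasp_force: 54.2
```

>>> {"name": "send_rows", "arguments": {"targets": [0,0,0,0,0,0,0.27,0,0,0,0,0,0,0.32,0,0,0,0,0,0,0.4,0,0,0,0,0,0,0.6,0,0,0,0,0,0,0.8,0,0,0,0,0,0,0.95,0,0,0,0,0,0,0.95,0,0,0,0,0,0,0.95]}}

```text
clock: 19.12
eef_pos: [672.8, 38.9, 78.8]
tcp_rot: [-1.39, 1.57, -1.213]
contact_force: [-0.2, -0.4, -0.3]
opening: 0.975
grasp_force: 0.0
```

>>> {"name": "send_rows", "arguments": {"targets": [0,0,-0.015,0,0,0,0.95,0,0,-0.03,0,0,0,0.95,0,0,-0.06,0,0,0,0.95,0,0,-0.09,0,0,0,0.95,-0.03,0,-0.11,0,0,0,0.95,-0.06,0,-0.11,0,0,0,0.95,-0.1,0,-0.11,0,0,0,0.95,-0.14,0,-0.11,0,0,0,0.95,-0.14,0,-0.11,0,0,0,0.95,-0.14,0,-0.11,0,0,0,0.95]}}

```text
clock: 19.95
eef_pos: [564.5, 19.5, 222.7]
tcp_rot: [-0.402, 1.564, -0.225]
contact_force: [-0.3, 0.8, 0.3]
opening: 0.974
grasp_force: 0.0
```

```bash
python3 log.py; python3 - <<'E'
from h import *
f=cams.grab_frame('scene'); cv2.imwrite('pics/s6.png',f['color'])
E
```

```text
19.95 [-0.184  0.815  2.584  2.768  1.817  1.475] [564.5  19.5 222.7] [-0.402  1.564 -0.225] 0.974 0.0 [-0.3  0.8  0.3]
```

View pics/s6.png

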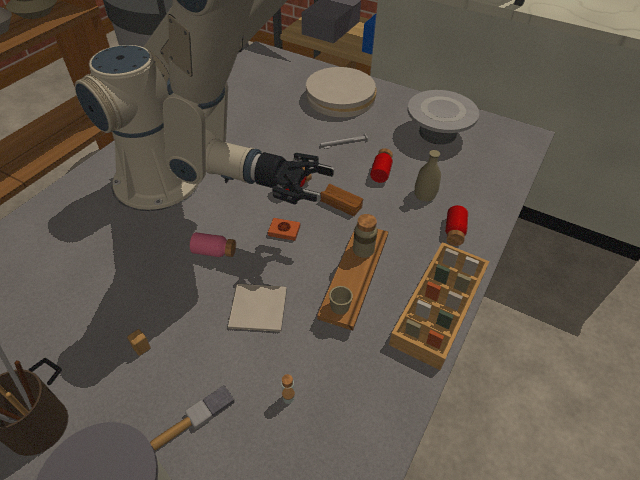

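The bottle stands upright on the plank at (364,235), foot fully on it. The cup at (340,298) and the other things are where they were, and the gripper is clear.

```bash
python3 -c "
from rig import r
print(r.sign_off())"
```

```text
the job is handed in; nothing more can be done
None
```

The bottle stood on its stopper on the tile, released, for over two seconds. It now stands upright on the plank beside the cup, nothing else looks moved, and I handed the job in at about 20 s (no verdict was returned).

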